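# Sort the treatment things into stand and trays

### The arm

A 7-joint arm with a two-finger parallel gripper is mounted at the origin on a cart in front of the work surface, level with it; the furniture and walls round the work are solid. World frame = base frame: x ahead of the robot, y to its left, z up, the work surface at z = 0. Lengths are in mm, angles in rad, forces in N, time in s.
With the tool pointing down it reaches from about 350 to 900 mm from the base axis. Payload 19.9 kg.
Tool frame: the origin (TCP) lies between the finger pads; the fingertips stand 19 mm ahead of it and the grasp point (between the pads) is the TCP; z points along the fingers, y is the line along which they close (so a half turn about z gives the same grasp; the last joint's range is limited). The gripper opens to 85 mm and grips with 20 to 120 N. Pads are 22 mm wide; open, the fingers measure 114 mm over their backs; the gripper's body (76 mm by 85 mm) begins 54 mm behind the grasp point. The pads swing forward as they close: fully open they stand 13 mm farther back than shut.
Start: joints at [1.06, 0.417, -0.01, 1.614, 0.005, 1.111, -0.053], TCP at [282.936, -557.271, 250.26] pointing down, gripper open.
Joint ranges: [-2.81, 2.81], [-0.39, 2.02], [-1.27, 1.25], [0.06, 2.57], [-1.19, 4.33], [0.19, 2], [-2.82, 2.82]. Speed limits (rad/s): [1.89, 1.89, 2.39, 2.39, 3.01, 3.01, 3.01].

### API

Orientations are given as a rotation vector (axis times angle).
In Python, from workcell import env, effector, solve_ik, telemetry, viewer, job, spotter gives the robot as it stands. Calls block until the motion is done:
- env.move_to(position, orientation): joint-space move of the TCP to a pose.
- env.servo_line(position, vel=150, orientation=None, threshold=None): straight line of the TCP; orientation=None keeps the orientation; vel is the mean speed in mm/s. With threshold (N) it stops when the force on the tool has changed by that much, and returns True; else False.
- env.move_joints(angles): joint-space move.
- effector.move_gripper(opening, squeeze=None): finger opening in mm; squeeze is the grip in N (None keeps the last); returns when the fingers have stopped.
- env.dwell(seconds).
- solve_ik(position, orientation): joint angles nearest the present ones, or None.
- telemetry.sense(): the state.
- viewer.get_image(name): name is "scene" or "top" or "wrist"; returns a dict with "pixels" (400x640x3 uint8, red, green, blue), "intrinsics" (3x3 intrinsics, pixels), "extrinsics" (4x4, takes a point from camera to world coordinates); the wrist camera has in their place "tool_from_camera" (4x4, takes a point from camera to tool coordinates, whose origin is the TCP and whose axes are the flange's). Camera axes: x right, y down, z forward; pixel columns grow to the right and rows downward; lengths in mm; the calibration is good to about 2 mm. A picture is of the moment at which its call begins: read the wrist's pose just before it. There is no depth.
A pose or a line that the arm cannot do raises env.Unreachable and nothing moves.
- job.finish_job(): hands the job in; it is judged then, once.
Trained networks look in the newest picture that a camera, given by its name, has taken for a name from the list of things; names that differ only in an ending like _2 or _b are one class to them, and where a whole thing is asked for, a point or a joint stands for the part that bears it (a point fixed in the world has none). Each returns a list of dicts, best first, with "conf" (0 to 1); they miss things now and then, are a little off and sometimes report something else, mostly with a low value. They report only what shows in the picture. A call takes as long as a camera call. They do not tell look-alikes from the thing itself.
- spotter.look_for(camera, name): "extent" ([centre column, centre row, width, height] in pixels, round what is visible of it).
- spotter.masks_of(camera, name): "mask" (400x640 bool, what is visible of it) and "extent" ([centre column, centre row, width, height] in pixels, round what is visible of it).
The state is a dict: "clock": time; "q": joint angles; "qvel": joint speeds; "joint_torque": joint torques, N m; "tool_pos": TCP position; "orientation": TCP orientation; "force": force on the tool from outside, world axes, zero at the start; "wrist_torque": the same for the moment, N m; "gripper_width": finger opening in mm; "gripper_force": force on a finger pad.
Only numpy, scipy, OpenCV 4.12 (cv2) and the standard library are available. Lean on these libraries where they do the work, as an engineer would, in place of code of your own. Each camera call takes 0.05 s, during which the arm holds its last target. There are 200 camera calls.

### The job

Tidy up after the treatment: stand the wide jar in the wide bay of the white bottle stand and the slim bottle in its narrow bay, lay the handpiece lengthwise in the long steel tray, and set the bur block upright in the square steel tray. Everything must rest flat on the floor of its place, inside the rims, and the two bottles must stay upright all the time.

Things in the scene. Friction and masses are not known exactly. Their poses are not given: they have to be found in the camera images.
- wide_jar: round squat bottle with a cap, 45 mm in diameter, 58 mm high (body to 48 mm, narrower cap above), loose, standing; origin at the centre of its underside, z up its axis. Grasp the body at about 30 to 48 mm height, so that the fingers stay above the stand's walls
- slim_bottle: small slim round bottle with a cap, 25 mm in diameter, 52 mm high (body to 43 mm, cap 16 mm across above), loose, standing; origin at the centre of its underside, z up its axis. Grasp the body at about 26 to 43 mm height, so that the fingers stay above the stand's walls
- handpiece: pale pen-like dental handpiece lying on its side, 121 mm long, grip 15 mm thick, loose; x runs along it to the head end (grip from x = -60 to +38 mm, thin neck and head beyond), origin on its underside half-way along, z up at the start; y across it. It may roll a little when released. Grasp it across the grip, 0 to 15 mm behind the middle
- handpiece_mid (a point): point on the handpiece's long axis, half-way along, 7.5 mm above its underside; axes as those of the handpiece
- bur_block: small solid block, 28 mm (x) by 58 mm (y) by 16 mm high, with thin burs standing in it up to 34 mm, loose; origin at the centre of its underside, z up. Grasp the block by its sides across the 28 mm; the burs are thin and give no hold
- bottle_stand: fixed white stand 114 mm (x) by 69 mm (y), walls 30 mm high and open above, with two square bays in a row along x; origin at the centre of its underside, z up
- wide_bay (a point): centre of the floor of the stand's wide bay, 61 by 61 mm inside, floor 14 mm above the worktop, walls rise 16 mm above the floor; axes as those of the stand
- narrow_bay (a point): centre of the floor of the stand's narrow bay, 41 by 41 mm inside, 55 mm from the wide bay's centre towards the stand's -x, floor 14 mm above the worktop, walls rise 16 mm above the floor; axes as those of the stand
- long_tray: fixed shallow steel tray on a low plinth, inside 60 mm (x) by 140 mm (y, its length), floor 14 mm above the worktop, rim 19 mm above the worktop and 4 mm wide; origin at the centre of its underside, z up
- square_tray: fixed shallow steel tray on a low plinth, inside 84 by 84 mm, floor 14 mm above the worktop, rim 19 mm above the worktop and 4 mm wide; origin at the centre of its underside, z up
Mind the look-alikes: they are no part of the job. Of the things that look like the wide_jar, take the one that is farthest to the robot's right at the start.

How it is judged:
By the outcome, as a careful person would: the job done as asked, in the order asked, and still so for the second after the job is handed in, with the robot touching nothing.
It also fails if it takes over 90 s, if anything falls off the work surface, if the arm or the gripper's body presses on something with over 40 N, if the wrist force passes 120 N, or if a joint passes its speed limit or range.

## Working session

There is one attempt and no reset: what is moved stays moved. The work goes in short steps, each a Python script; the robot and the scene stay as the last script left them, time stands still between calls to the robot, and variables do not carry over. Pictures are saved under pics/ and viewed, at most 14 in all, crops included, and the job is handed in when it is done.

```bash
mkdir -p pics; ls; cat > h.py <<'E'
import numpy as np, cv2
from workcell import env, effector, solve_ik, telemetry, viewer, job, spotter
from scipy.spatial.transform import Rotation as R
def save(n,im): cv2.imwrite(f'pics/{n}.png',im[...,::-1])
def pix2w(im,uv,z):
    K=np.array(im['intrinsics']);T=np.array(im['extrinsics'])
    d=T[:3,:3]@np.linalg.solve(K,[uv[0],uv[1],1]);o=T[:3,3]
    return o+d*(z-o[2])/d[2]
def w2pix(im,p):
    K=np.array(im['intrinsics']);T=np.linalg.inv(np.array(im['extrinsics']))
    c=K@(T[:3,:3]@np.array(p)+T[:3,3]);return c[:2]/c[2]
E
python3 - <<'E'
from h import *
for n in ['scene','top']:
    im=viewer.get_image(n);save(n+'0',im['pixels']);print(n,np.round(im['extrinsics'],2).tolist())
    for t in ['wide_jar','slim_bottle','handpiece','bur_block','bottle_stand','long_tray','square_tray']:
        for d in spotter.look_for(n,t)[:5]:
            e=d['extent'];print(t,round(d['conf'],2),np.round(e),np.round(pix2w(im,e[:2],10)))
s=telemetry.sense();print(s)
E
```

```text
pics
scene [[-0.81, -0.29, 0.52, 18.29], [-0.59, 0.4, -0.7, 881.44], [-0.01, -0.87, -0.5, 512.5], [0.0, 0.0, 0.0, 1.0]]
wide_jar 0.79 [373. 235.  25.  33.] [378. 217.  10.]
wide_jar 0.61 [398. 175.  19.  30.] [459. -36.  10.]
wide_jar 0.56 [320. 295.  31.  45.] [359. 414.  10.]
slim_bottle 0.87 [346. 217.  14.  28.] [456. 193.  10.]
handpiece 0.82 [332. 265.  50.  34.] [387. 341.  10.]
handpiece 0.55 [290. 194.  71.  35.] [607. 186.  10.]
bur_block 0.88 [362. 203.  21.  20.] [460. 126.  10.]
bottle_stand 0.86 [254. 224.  64.  40.] [587. 322.  10.]
long_tray 0.97 [289. 194.  72.  36.] [609. 187.  10.]
square_tray 0.67 [331. 165.  50.  27.] [620.   8.  10.]
top [[-0.02, -0.99, 0.12, 376.77], [-1.0, 0.01, -0.03, 224.92], [0.03, -0.12, -0.99, 1001.95], [0.0, 0.0, 0.0, 1.0]]
wide_jar 0.9 [403. 214.  22.  21.] [448. -13.  10.]
wide_jar 0.8 [294. 254.  16.  19.] [362. 241.  10.]
wide_jar 0.7 [211. 259.  26.  24.] [353. 427.  10.]
handpiece 0.72 [249. 245.  16.  51.] [383. 344.  10.]
bur_block 0.73 [346. 209.  28.  18.] [462. 120.  10.]
bottle_stand 0.56 [258. 159.  36.  55.] [583. 323.  10.
[... 206 characters left out ...]
 0.4173851 , -0.01030664,  1.61360517,  0.00467649,
        1.11070102, -0.05297584]), 'qvel': array([ 9.88190794e-04,  7.52238324e-04, -1.02992560e-03,  1.78379177e-03,
       -9.35185924e-05,  6.04456406e-04, -5.75519603e-04]), 'joint_torque': array([ 4.15503000e-04, -8.64147377e+01,  6.77536279e-01, -4.35182977e+01,
        1.90167589e-02,  1.98333728e-03,  1.69726090e-04]), 'tool_pos': array([ 282.95541627, -557.25767343,  250.26718159]), 'orientation': array([-3.05523590e+00, -7.31238657e-01,  5.14640388e-05]), 'force': array([ 0.8252924 , -0.16319214, -0.03839563]), 'wrist_torque': array([ 0.00496238,  0.04418296, -0.01304145]), 'gripper_force': 0.0, 'gripper_width': 85.44720356484768}
```

```bash
python3 - <<'E'
import cv2
a=cv2.imread('pics/top0.png')[90:310,170:450];cv2.imwrite('pics/top0c.png',cv2.resize(a,(760,597),interpolation=cv2.INTER_CUBIC))
a=cv2.imread('pics/scene0.png')[130:340,200:450];cv2.imwrite('pics/scene0c.png',cv2.resize(a,(714,600),interpolation=cv2.INTER_CUBIC))
E
```

```text
(no output)
```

View pics/top0c.png

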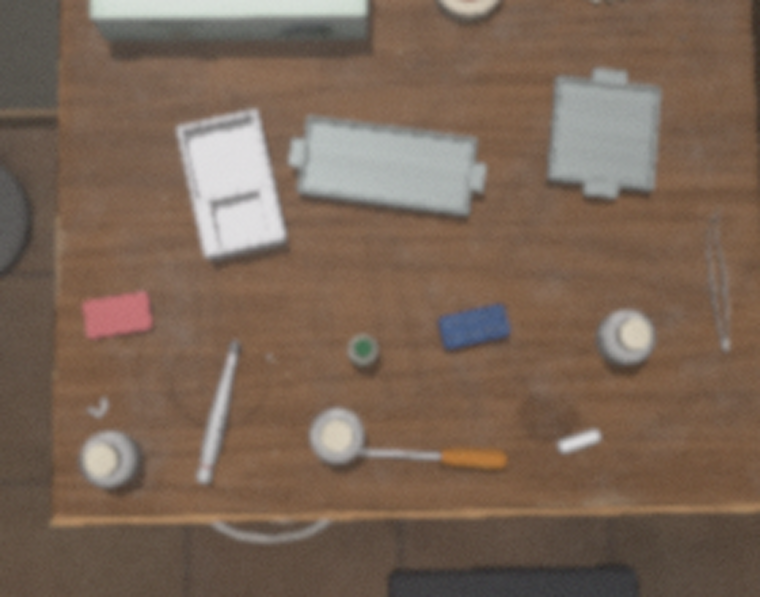

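View pics/scene0c.png

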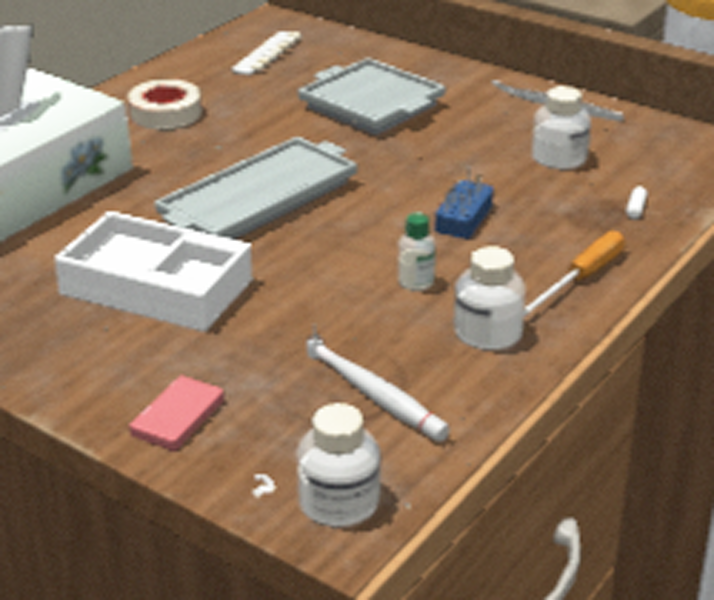

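The top view, in full-image pixels, shows three jars: A at (401,214), B at (294,251) and C at (210,259). −y is to the right in this picture, so A, at y≈−13, is farthest to the robot's right. The slim bottle has a green cap at about (303,218). The pink eraser, syringe-like probe and orange screwdriver are clutter. The stand's wide bay is on its far (+x) side. Next I'll measure from the wrist camera.

```bash
cat >> h.py <<'E'
def down(yaw): return (R.from_euler('z',yaw)*R.from_euler('x',np.pi)).as_rotvec()
def wrist():
    s=telemetry.sense();im=viewer.get_image('wrist')
    T=np.eye(4);T[:3,:3]=R.from_rotvec(s['orientation']).as_matrix();T[:3,3]=s['tool_pos']
    im=dict(im);im['extrinsics']=T@np.array(im['tool_from_camera']);return im
def rect(im,mask,z):
    c=max(cv2.findContours(mask.astype(np.uint8),cv2.RETR_EXTERNAL,cv2.CHAIN_APPROX_NONE)[0],key=cv2.contourArea)
    p=np.array([pix2w(im,q[0],z)[:2] for q in c],np.float32)
    (c,s,a)=cv2.minAreaRect(p);return np.round(c,1),np.round(s,1),round(a,1)
NAMES=['wide_jar','slim_bottle','handpiece','bur_block','bottle_stand','long_tray','square_tray']
Z=dict(wide_jar=24,slim_bottle=22,handpiece=7.5,bur_block=12,bottle_stand=30,long_tray=19,square_tray=19)
def survey(cam,im,names=NAMES):
    for t in names:
        for d in spotter.masks_of(cam,t)[:3]:
            if d['conf']>.4: print(t,round(d['conf'],2),np.round(d['extent']),*rect(im,d['mask'],Z[t]))
E
python3 - <<'E'
from h import *
im=viewer.get_image('top');survey('top',im)
k=0
for p in [(500,20,380),(520,230,380)]:
    for yaw in (0,np.pi/2,-np.pi/2,np.pi):
        try: env.move_to(np.array(p,float),down(yaw));break
        except env.Unreachable: print('unr',p,yaw)
    im=wrist();save(f'w{k}',im['pixels']);print(yaw,telemetry.sense()['clock']);k+=1
    if k==1: print(np.round(im['tool_from_camera'],2).tolist(),im['intrinsics'])
    print([np.round(pix2w(im,c,0)[:2]) for c in [(0,0),(639,0),(639,399),(0,399)]])
    survey('wrist',im)
E
```

```text
wide_jar 0.87 [214. 261.  22.  22.] [354.4 425.8] [46.  49.2] 44.9
wide_jar 0.59 [401. 215.  19.  23.] [447.9  -2.9] [51.  45.9] 89.1
wide_jar 0.58 [295. 252.  24.  19.] [368.2 239.3] [47.2 44.6] 89.0
handpiece 0.49 [248. 243.  15.  49.] [390.9 339.9] [ 14.7 116.2] 78.6
bur_block 0.8 [345. 209.  22.  22.] [459.4 122.8] [29.3 60.8] 12.2
long_tray 0.76 [312. 153.  71.  37.] [598.5 194.4] [167.   71.5] 80.8
square_tray 0.56 [394. 140.  41.  48.] [626.5   7.7] [ 93.3 110.4] 82.0
0 3.5
[[-0.0, -0.95, -0.3, 77.27], [1.0, -0.0, 0.0, 0.16], [-0.0, -0.3, 0.95, -123.51], [0.0, 0.0, 0.0, 1.0]] [[336.19632452   0.         324.43595644]
 [  0.         336.19632452 197.99300586]
 [  0.           0.           1.        ]]
[array([693., 447.]), array([ 692., -398.]), array([   8., -591.]), array([ 10., 647.])]
wide_jar 0.73 [341. 184.  34.  38.] [449.6  -5. ] [52.1 45.5] 1.6
wide_jar 0.7 [184. 232.  36.  35.] [370.7 238.9] [46.  69.2] 43.0
wide_jar 0.62 [ 63. 241.  53.  35.] [354.8 428.5] [45.  89.7] 31.2
slim_bottle 0.87 [190. 188.  18.  14.] [441.5 217.5] [24.2 39.7] 42.4
handpiece 0.62 [122. 213.
[... 347 characters left out ...]
, 658.]), array([ 713., -188.]), array([  28., -382.]), array([ 30., 857.])]
wide_jar 0.78 [480. 195.  42.  36.] [448.4  -5.7] [68.3 45.6] 60.4
wide_jar 0.63 [319. 243.  26.  34.] [371.2 239. ] [44.  58.2] 89.9
wide_jar 0.63 [201. 252.  40.  35.] [355.3 427.4] [44.  71.6] 44.0
slim_bottle 0.82 [329. 202.  15.  20.] [441.4 216.6] [25.7 34.8] 90.0
slim_bottle 0.43 [252. 101.  69.  96.] [585.  325.1] [116.5  75.5] 11.9
handpiece 0.71 [256. 226.  20.  72.] [392.7 338.2] [ 13.1 122.1] 76.3
bur_block 0.93 [396. 184.  39.  26.] [463.5 122.1] [32.3 58.1] 11.9
bottle_stand 0.87 [254. 100.  74.  93.] [585.1 324.1] [113.5  71.9] 12.0
long_tray 0.73 [351.  89. 126.  67.] [601.2 193.6] [167.9  67.9] 81.7
```

```bash
cat >> h.py <<'E'
def cyl(im,ext,p,parts):
    p=np.array(p,float);a=np.linspace(0,2*np.pi,40)
    for _ in range(6):
        q=np.array([w2pix(im,[p[0]+r*np.cos(t),p[1]+r*np.sin(t),z]) for r,z in parts for t in a])
        lo,hi=q.min(0),q.max(0);c=(lo+hi)/2
        p+=pix2w(im,ext[:2],30)[:2]-pix2w(im,c,30)[:2]
    return np.round(p,1),np.round(hi-lo)
JAR=[(22.5,0),(22.5,45),(16,58)];SLIM=[(12.5,0),(12.5,40),(8,52)]
def at(x,y,z,yaw,**k): return env.servo_line(np.array([x,y,z],float),orientation=down(yaw),**k)
E
python3 - <<'E'
from h import *
Y=np.radians(12)
env.move_to(np.array([585,324,230.]),down(Y));im=wrist();survey('wrist',im,['bottle_stand','long_tray'])
save('stand',im['pixels'])
for x,y in [(22.5,0),(-32.5,0)]:
    pass
env.move_to(np.array([441,216,160.]),down(Y));im=wrist()
for d in spotter.look_for('wrist','slim_bottle')[:2]: print(d['conf'],np.round(d['extent']),cyl(im,d['extent'],[441,216],SLIM))
env.move_to(np.array([448,-5,160.]),down(Y));im=wrist();save('jar',im['pixels'])
for d in spotter.look_for('wrist','wide_jar')[:2]: print(d['conf'],np.round(d['extent']),cyl(im,d['extent'],[448,-5],JAR))
print(telemetry.sense()['clock'])
a=cv2.imread('pics/jar.png');b=cv2.imread('pics/stand.png');cv2.imwrite('pics/js.png',cv2.resize(np.vstack([a,b]),(480,600)))
E
```

```text
bottle_stand 0.68 [322. 170.  76. 113.] [585.5 326.9] [115.9  69.5] 12.5
long_tray 0.72 [452. 179. 159. 105.] [601.2 194.4] [167.5  68.2] 81.7
0.6 [321. 193.  30.  41.] (array([440.5, 218.1]), array([33., 43.]))
0.18 [179. 209.  54. 125.] (array([403.2, 329.2]), array([52., 45.]))
0.98 [324. 193.  61.  66.] (array([449. ,  -4.3]), array([60., 69.]))
0.78 [ 36. 220.  62.  64.] (array([377.6, 218.5]), array([107.,  70.]))
7.9
```

View pics/js.png

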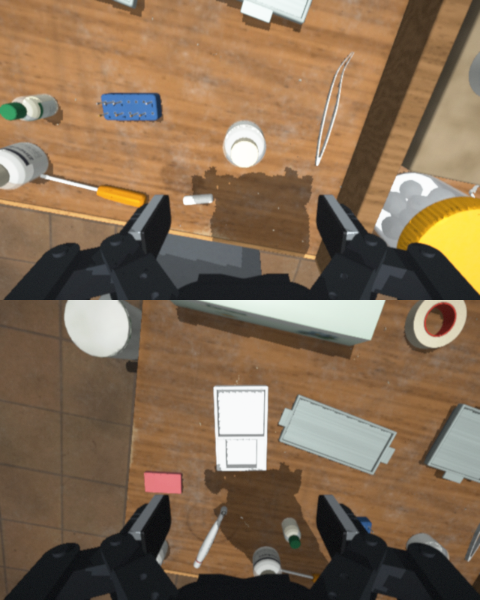

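The upper panel shows jar A centred at wrist pixel (245,145), with only tweezers to its right. The lower panel shows the stand with its wide bay on the far side at (241,412). I'm picking the jar at (449,−4).

```bash
cat >> h.py <<'E'
S=np.array([585.3,326.]);SY=np.radians(12.2);SX=np.array([np.cos(SY),np.sin(SY)])
WB=S+22.5*SX;NB=S-32.5*SX
def st(t): s=telemetry.sense();print(t,round(s['clock'],1),np.round(s['tool_pos'],1),np.round(s['force'],1),round(s['gripper_width'],1),round(s['gripper_force'],1))
E
python3 - <<'E'
from h import *
at(449,-4.2,110,SY);at(449,-4.2,38,SY,vel=80);st('pre')
effector.move_gripper(35,30);st('grip')
at(449,-4.2,170,SY,vel=120);st('lift')
at(*WB,170,SY,vel=180)
im=wrist();save('carry',im['pixels'])
at(*WB,62,SY,vel=100);st('above')
print(at(*WB,49,SY,vel=20,threshold=5));st('down')
im=viewer.get_image('scene');save('place1',cv2.resize(im['pixels'][170:270,200:330],(780,600),interpolation=cv2.INTER_CUBIC))
E
```

```text
pre 9.4 [449.3  -4.2  38.3] [0.8 0.2 0.6] 85.6 0.0
grip 9.9 [449.2  -4.3  38.4] [-2.1 -0.1  9.4] 43.1 29.1
lift 11.1 [448.7  -4.2 169.4] [ 0.   0.3 -1.4] 43.1 30.6
above 14.6 [607.6 331.   62.7] [ 0.   0.3 -0.9] 43.1 30.6
True
down 15.1 [607.4 330.8  52.4] [ 0.4 -1.6  6.8] 42.5 31.7
```

View pics/place1.png

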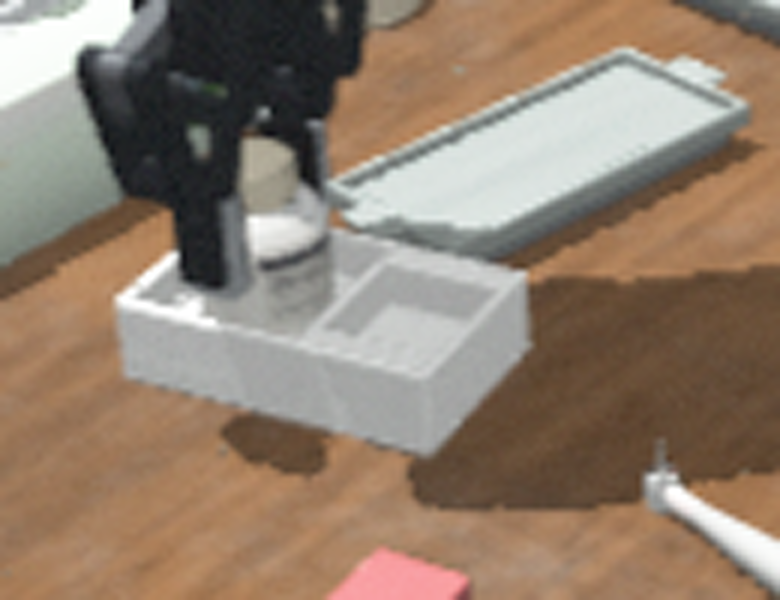

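The jar is inside the wide bay (crop (285,260)). It touched at the expected 52.4 mm. I'll release it and take the slim bottle.

```bash
python3 - <<'E'
from h import *
effector.move_gripper(62);at(*WB,170,SY,vel=150);st('rel')
env.move_to(np.array([440.5,217.5,140.]),down(SY));im=wrist();save('slim',im['pixels'])
p=[440.5,217.5]
for d in spotter.look_for('wrist','slim_bottle')[:1]:
    q,_=cyl(im,d['extent'],p,SLIM);print(d['conf'],d['extent'],q,_)
    if d['conf']>.4 and np.hypot(*(q-p))<6: p=(q+p)/2
at(*p,36,SY,vel=100);st('pre')
effector.move_gripper(15,25);st('grip')
at(*p,170,SY,vel=130);st('lift')
at(*NB,170,SY,vel=180)
at(*NB,60,SY,vel=100);st('above')
print(at(*NB,47,SY,vel=20,threshold=5));st('down')
im=viewer.get_image('scene');save('place2',cv2.resize(im['pixels'][170:270,200:330],(780,600),interpolation=cv2.INTER_CUBIC))
E
```

```text
rel 16.5 [606.9 330.4 169. ] [ 0.1 -0.2 -0.9] 61.9 0.0
0.57 [323.5, 198.5, 31.3, 47.0] [441.7 218.2] [36. 48.]
pre 18.6 [441.4 218.   36.5] [-0.9 -0.2  0.1] 61.9 0.0
grip 19.0 [441.4 217.9  36.4] [-0.5 -1.1  6.7] 23.8 24.2
lift 20.2 [440.8 217.7 169.3] [-1.  -0.1 -0.7] 23.7 24.5
above 22.4 [553.8 319.4  60.7] [-0.5 -0.  -0.3] 23.8 24.5
True
down 22.9 [553.6 319.2  50.3] [0.6 0.2 7.1] 23.3 25.2
```

View pics/place2.png

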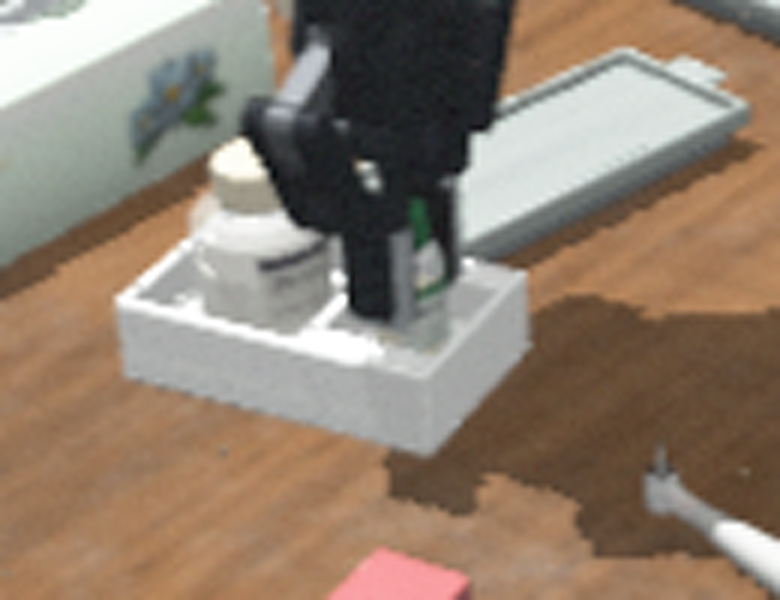

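The slim bottle is in the narrow bay (crop (425,300)). It touched at the expected 50.3 mm, and the jar stands upright beside it. Next I'll release it and look closely at the handpiece.

```bash
python3 - <<'E'
from h import *
effector.move_gripper(45);at(*NB,170,SY,vel=150);st('rel')
Y=np.radians(-13)
env.move_to(np.array([393,338,170.]),down(Y));im=wrist();save('hp',im['pixels'])
for d in spotter.masks_of('wrist','handpiece')[:2]: print(d['conf'],np.round(d['extent']),*rect(im,d['mask'],7.5))
for a in (81.6,-98.4):
    q=solve_ik(np.array([601,194,60.]),down(np.radians(a)));print(a,None if q is None else np.round(q,2))
print(np.round(telemetry.sense()['q'],2))
E
```

```text
rel 24.3 [553.2 318.8 169. ] [-0.8  0.1 -0.6] 45.2 0.0
0.72 [324. 180.  18. 136.] [392.1 338.9] [ 13.6 122.7] 77.4
81.6 [ 0.05  0.73 -0.57  1.71  0.5   0.85 -0.89]
-98.4 [ 0.36  0.97 -1.09  1.7   0.96  1.1   1.95]
[-0.46  0.35 -0.37  1.94  0.16  0.88 -2.71]
```

View pics/hp.png

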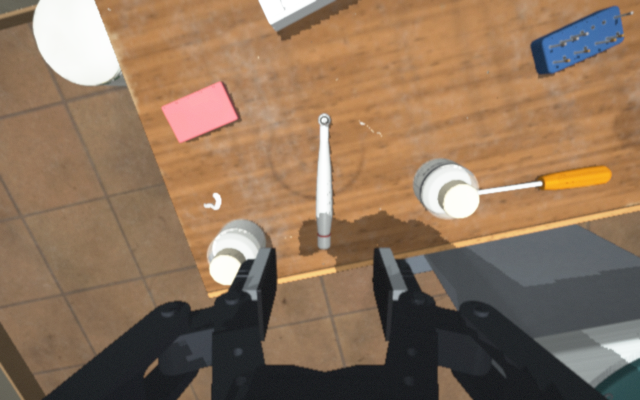

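The handpiece runs from its tail at (324,249) to its head at (324,115), with yaw −12.6° and middle (392,339). I'll grasp it 7 mm behind the middle.

```bash
python3 - <<'E'
from h import *
Y=np.radians(-12.6);u=np.array([np.cos(Y),np.sin(Y)]);p=np.array([392.1,338.9])-7*u
T=np.array([601.2,194.2]);TY=np.radians(81.7);t=T-7*np.array([np.cos(TY),np.sin(TY)])
at(*p,80,Y);print(at(*p,21,Y,vel=60,threshold=6));st('pre')
effector.move_gripper(5,30);st('grip')
at(*p,150,Y,vel=120);st('lift')
env.move_to(np.array([*t,150]),down(TY));
at(*t,45,TY,vel=100);st('above')
im=viewer.get_image('top');save('place3',cv2.resize(im['pixels'][110:200,250:370],(780,585),interpolation=cv2.INTER_CUBIC))
im=viewer.get_image('scene');save('place3s',cv2.resize(im['pixels'][150:240,230:350],(780,585),interpolation=cv2.INTER_CUBIC))
E
```

```text
False
pre 27.0 [385.5 340.6  21.3] [-0.2 -0.3 -0.4] 45.0 0.0
grip 27.3 [385.4 340.4  21.2] [-0.4 -1.6  4.5] 12.5 30.1
lift 28.6 [385.  340.2 149.3] [-0.5  0.2  0.2] 12.0 29.6
above 31.5 [600.6 187.4  45.7] [-0.5 -0.4  0.4] 12.1 29.5
```

View pics/place3s.png

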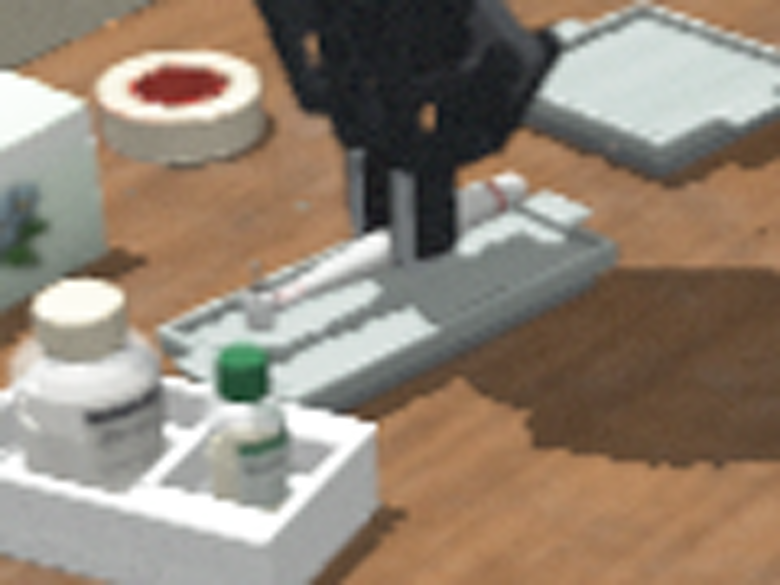

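Both bottles stand in their bays. The handpiece hangs level over the long tray, from its head at (262,305) to its tail at (515,185), so I can lower it.

```bash
python3 - <<'E'
from h import *
TY=np.radians(81.7);t=np.array([601.2,194.2])-7*np.array([np.cos(TY),np.sin(TY)])
print(at(*t,32,TY,vel=20,threshold=4));st('down')
effector.move_gripper(24);st('rel');at(*t,60,TY,vel=60);at(*t,170,TY,vel=150)
im=wrist();save('hp_done',im['pixels'])
for n in ('handpiece','long_tray'):
  for d in spotter.masks_of('wrist',n)[:1]: print(n,d['conf'],*rect(im,d['mask'],{'handpiece':21}.get(n,19)))
B=np.array([463,122.]);Y=np.radians(102)
q=solve_ik(np.array([*B,170]),down(Y));print(q)
env.move_to(np.array([*B,170]),down(Y if q is not None else Y-np.pi));effector.move_gripper(60)
im=wrist()
for d in spotter.masks_of('wrist','bur_block')[:2]: print(d['conf'],np.round(d['extent']),*rect(im,d['mask'],16))
save('blk',im['pixels'])
a=cv2.imread('pics/hp_done.png');b=cv2.imread('pics/blk.png');cv2.imwrite('pics/hb.png',cv2.resize(np.vstack([a,b]),(480,600)));st('')
print([np.round(solve_ik(np.array([627,5,60.]),down(np.radians(83+k))),2) for k in (0,-180) if solve_ik(np.array([627,5,60.]),down(np.radians(83+k))) is not None])
E
```

```text
True
down 32.1 [600.3 187.3  35.1] [-0.1  0.4  4.6] 11.9 29.6
rel 32.4 [599.7 187.   34.7] [ 0.3 -0.7 -0.6] 24.3 0.0
handpiece 0.89 [600.7 193.2] [122.6  13.8] 82.1
long_tray 0.61 [600.5 194.4] [167.1  67.5] 81.7
[ 0.28514697  0.33536854 -0.70729205  2.0262872   0.28206187  0.87622035
 -0.36793135]
0.68 [320. 182.  32.  66.] [460.2 123.3] [28.4 60.2] 11.0
 35.2 [463.  122.1 169.9] [ 0.  -0.7 -0.4] 60.3 0.0
[array([ 0.31,  0.7 , -0.5 ,  1.72,  0.43,  0.83, -0.51]), array([ 0.66,  0.96, -1.08,  1.71,  0.95,  1.09,  2.29])]
```

View pics/hb.png

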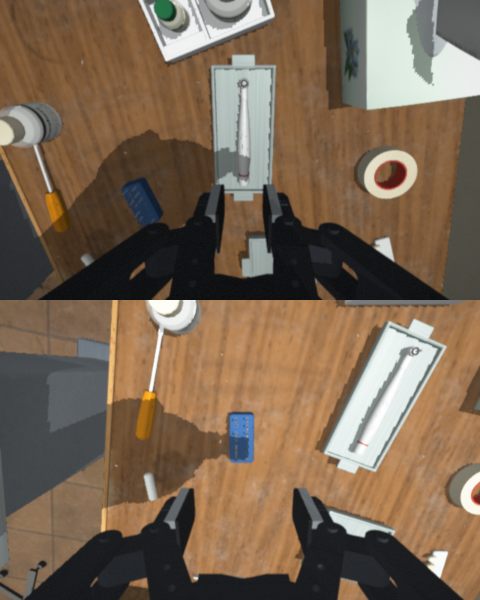

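The handpiece lies centred inside the long tray (upper panel, (243,82) to (243,182)). The lower panel shows the block at (241,437), square to the gripper. I'll pick it up and measure the square tray on the way.

```bash
python3 - <<'E'
from h import *
Y=np.radians(101.5);p=np.array([461,122.8])
at(*p,80,Y);print(at(*p,21,Y,vel=60,threshold=6));st('pre')
effector.move_gripper(18,35);st('grip')
at(*p,150,Y,vel=120);st('lift')
TY=np.radians(83);env.move_to(np.array([600,6,170.]),down(TY));im=wrist();save('sq',im['pixels'])
for d in spotter.masks_of('wrist','square_tray')[:2]: print(d['conf'],np.round(d['extent']),*rect(im,d['mask'],19))
env.move_to(np.array([627.,5.5,90.]),down(TY))
im=viewer.get_image('scene');save('place4',cv2.resize(im['pixels'][115:215,270:400],(780,600),interpolation=cv2.INTER_CUBIC));st('')
E
```

```text
False
pre 37.1 [461.2 122.9  21.3] [0.2 0.2 0.6] 60.2 0.0
grip 37.5 [461.2 122.8  21.3] [-1.3  0.1  7.3] 27.0 34.3
lift 38.7 [460.7 122.7 149.4] [ 0.   0.9 -1.5] 27.0 34.5
0.77 [359. 181. 134. 106.] [627.4   6.2] [ 91.4 113. ] 83.0
 40.0 [627.1   6.3  91.6] [-0.2 -0.3 -0.4] 27.1 34.6
```

View pics/place4.png

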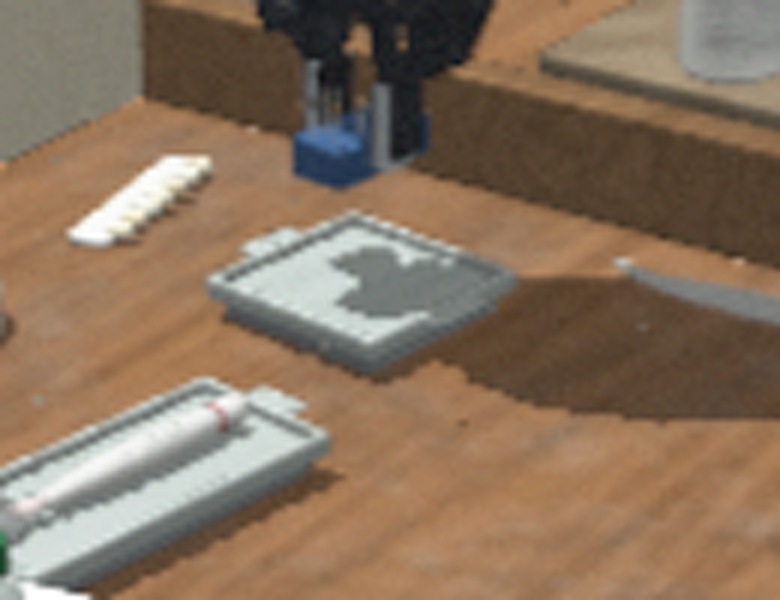

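The block is held level above the square tray (crop (340,155)). I'll lower it, release and check.

```bash
python3 - <<'E'
from h import *
TY=np.radians(83);t=(627.3,6.)
at(*t,45,TY,vel=80);print(at(*t,32,TY,vel=20,threshold=5));st('down')
effector.move_gripper(40);st('rel');at(*t,60,TY,vel=60);at(*t,170,TY,vel=150)
at(450,20,260,TY,vel=200);env.dwell(.3);im=wrist();save('end',im['pixels'])
survey('wrist',im)
b=viewer.get_image('scene')['pixels'][130:340,200:450];save('ends',cv2.resize(b,(714,600),interpolation=cv2.INTER_CUBIC));st('')
E
```

```text
True
down 41.3 [627.4   5.9  35.2] [-0.4 -0.5  5.5] 27.1 35.6
rel 41.5 [626.9   5.9  34.8] [-0.3 -1.2  0.3] 40.1 0.0
handpiece 0.79 [460.  17.  19.  33.] [599.7 151. ] [29.6 15.6] 83.0
bur_block 0.95 [489. 157.  38.  56.] [632.7   2.5] [62.4 36.9] 81.2
long_tray 0.72 [456.  32.  82.  60.] [591.1 137. ] [54.3 70. ] 83.0
square_tray 0.76 [489. 158. 104.  85.] [626.8   6.2] [ 92.9 110.8] 83.0
 44.9 [450.  20. 260.] [ 0.6 -0.2 -0.3] 40.0 0.0
```

View pics/ends.png

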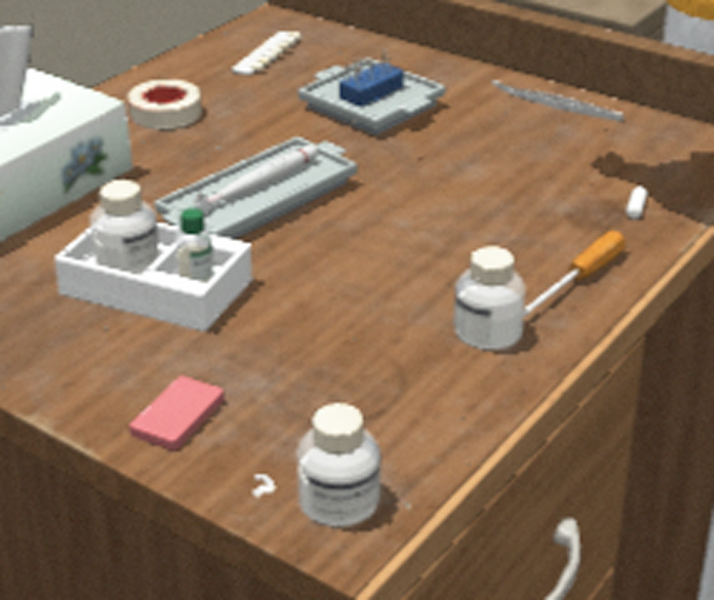

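View pics/end.png

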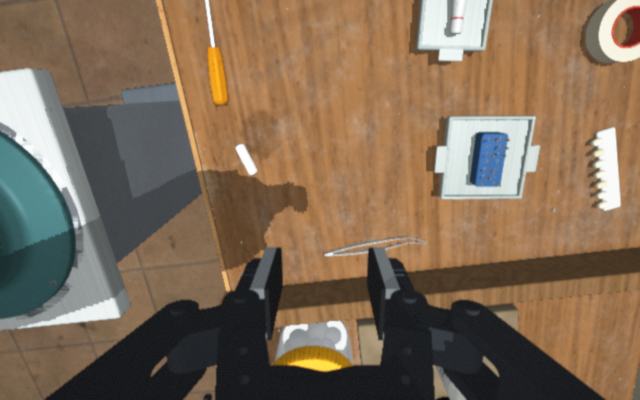

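All four things are in place: the jar at (125,225) and slim bottle at (193,245) in the stand, the handpiece at (260,180) in the long tray, and the block at (372,83) in the square tray. The robot is clear of everything.

```bash
python3 -c "
from h import *
print(job.finish_job())"
```

```text
the job is handed in; nothing more can be done
None
```

I handed the job in at about 45 s: in the last pictures the jar and slim bottle stand in their bays, the handpiece lies lengthwise in the long tray, and the bur block is upright in the square tray; no verdict came back.

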